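# Refit the intake screen of a bench dust pick-up and open its blast gate

## Task

The dust pick-up on the mason's bench is to go back into service: its cleaned intake screen lies loose on the spring catches of the collar. Hold the press dolly by its wooden grip and press the screen straight down with it until it has snapped fully home, flush and level with the collar; only then pull the blast gate's plate out by its black grip until the red line across the plate is level with the edge of the gate body (60 mm open). Leave the dolly standing upright on the bench, and leave the two chisels, the mallet and the old screen where they lie.

Things in the scene. Friction and masses are not known exactly. Their poses are not given: they have to be found in the camera images.
- pickup: the dust pick-up, bolted to the bench: a 180 x 160 mm base plate, on it the flat aluminium body of a blast gate (150 x 150 mm, top 30 mm above the bench), on that a grey round collar, 134 mm outer diameter, its rim 79 mm above the bench. Origin: on the collar's axis at bench height; z up, +y the direction in which the gate is pulled open
- collar (a point): centre of the collar's top rim, 79 mm above the bench; axes as pickup. Below it a recess of 103 mm bore, 17 mm deep. Four sprung steel catches in its wall, at 45 degrees to x and y, stand 3 mm into the bore, 7 mm below the rim; they spring outwards as the screen is forced past and snap in again over its rim
- screen_top (a point): centre of the flat top of the intake screen lying in the collar (see screen); z up. At the start the screen lies level and loose on the four catches, this point about 14 mm above the collar's rim. Fully home this point meets collar: the top is flush with the rim and the screen stops dead on the recess's ledge
- dolly_grip (a point): the press dolly, standing upright on the bench: a white nylon head, 80 mm diameter, 20 mm high, flat underneath, a brass ferrule up to 32 mm, then an upright round wooden grip, 33 mm diameter, up to 104 mm; about 0.28 kg. This point is on its axis 70 mm above its underside, at the middle of the grip; z up
- dolly: the same press dolly; origin at the centre of its underside
- screen: the same intake screen: a black rim, 100 mm diameter and 6 mm thick, with a raised steel perforated hat, 86 mm diameter, its flat top 17 mm above the underside; 90 g. Origin: centre of its underside. Forcing it past the catches takes about 15 N in the middle, then it goes down easily to the ledge; its weight and the dolly's do not suffice
- gate_grip (a point): centre of the black grip on the turned-up outer end of the gate's plate, 50 mm above the bench, 145 mm from the collar's axis along +y when shut: an upright block 14 mm thick along y, 50 mm wide along x, 30 to 70 mm above the bench (below it a 5 mm steel tab down to the plate, which lies 15 to 19 mm above the bench). Axes as pickup
- gate (a joint): how far the gate's plate is drawn out along the pick-up's +y, m: 0 shut, stop at 0.100; the red line across the plate is level with the gate body's edge at 0.060. Stiff: it slides with about 7 N of friction and stays where it is left. It starts shut or a little open
- old_screen: worn-out intake screen, dusty grey-brown, 100 mm diameter, 17 mm high, lying flat on the bench; not wanted. Origin: centre of its underside
- flat_chisel: flat stone chisel, 200 mm long, about 32 mm wide at the blade, 14 mm high, lying on the bench about 135 mm from the pick-up's centre on the side away from the gate's grip. Origin: near its middle, on the bench; x points to the blade
- point_chisel: point chisel, 200 mm long, 14 mm high, lying along the left of the bench. Origin: near its middle, on the bench; x points to its tip
- mallet: olive-green mallet, head 56 x 100 x 56 mm, 220 mm wooden handle towards its -x, lying on the bench. Origin: under the centre of the head
Things that resemble listed ones, but are neither listed nor needed, are in the scene too. What is shaped like the dolly but blue or turquoise is not meant.

How it is judged (in metres and radians):
On the way, in this order (a step that is already met when the one before it is completed fails the run):
1. the screen is fully home in the collar: its top within 2.5 mm of flush, level (z of screen_top in the frame of collar below 0.0025 m and horizontal distance between screen_top and collar below 0.004 m and angle between screen_top's own z axis and vertical below 0.03 rad), for 0.2 s.
2. with the screen home, the gate is drawn out to its red line, 60 mm within 6 mm (all of step 1 and value of joint gate between 0.054 and 0.066 m), for 0.2 s.
At the end, for the whole second after the job is handed in: The screen is home in the collar (top within 2.5 mm of flush with the rim, tilted less than 0.03 rad, centred within 4 mm), the gate stands open 60 mm within 6 mm, and the dolly stands upright on the bench (tilt under 0.08 rad, its underside within 5 mm of the bench), all released and at rest (all of step 2 and height (world z) of dolly_grip between 0.065 and 0.075 m and angle between dolly_grip's own z axis and vertical below 0.08 rad and linear speed of each of dolly, screen below 0.02 m/s); the robot touches nothing.
It fails at once if the screen is pushed down past the catches by anything but the held dolly (dropped dolly, bare fingers) (z of screen_top in the frame of collar between 0.004 and 0.01 m and contact force between the fingers and dolly below 0.5 N).
It fails at once if a chisel, the mallet or the old screen is shifted more than 25 mm (distance of any of old_screen, flat_chisel, point_chisel, mallet from where it was at the start of the episode above 0.025 m).
It also fails if it takes over 59 s, if anything falls off the work surface, if the arm or the gripper's body presses on something with over 40 N, if the wrist force passes 120 N, or if a joint passes its speed limit or range.

## Robot

A 6-joint arm with a two-finger parallel gripper is mounted at the origin on the work surface. World frame = base frame: x ahead of the robot, y to its left, z up, the work surface at z = 0. Lengths are in m, angles in degrees, forces in N, time in s.
With the tool pointing down it reaches from about 0.35 to 0.875 m from the base axis. Payload 4.2 kg.
Tool frame: the origin (TCP) lies midway between the tips of the shut fingers; the grasp point (between the pads) lies 19 mm behind it; z points along the fingers, x is the direction in which the jaws open and shut, and the axes are right-handed (so a half turn about z gives the same grasp; the last joint's range is limited). The gripper opens to 87 mm and grips with 3 to 60 N. Pads are 19 mm wide; open, the fingers measure 117 mm over their backs; the gripper's body (75 mm by 190 mm) begins 51 mm behind the grasp point.
Start: joints at [80.535, 22.042, 0.453, 0, -68.411, -14.817], TCP at [0.257, 0.57, 0.202] pointing down, gripper open.
Joint ranges: [-179.83, 179.83], [-69.29, 118.12], [-61.27, 80.66], [-181.25, 117.63], [-171.15, -9.14], [-177.46, 177.46]. Speed limits (degrees/s): [159.86, 159.86, 180, 180, 180, 180].

## Interface

Orientations are given as a 3x3 rotation matrix whose columns are the frame's x, y, z axes.
In Python, from station import sense, capture, finish_job, find_in gives the robot as it stands.
- The arm moves only by the shell command python3 -m creep 'ROWS'. ROWS is JSON, a list of rows, each a list of 7 numbers: the shift along the tool's x, y, z in mm, then the turn, a rotation vector about the tool's x, y, z in degrees, then the opening, from 0 (shut) to 1 (fully open). A call has exactly 10 rows; each row shifts and turns the commanded pose from where the row before left it, along the tool's axes as they then stand; what a row does not reach is not made up. A row lasts 1/8 s, in which the tool goes at most 62.5 mm and 10.7 degrees, less where a joint would pass 70% of its speed; a pose out of reach is approached as far as the arm can. A call with a gripper value outside its range is refused whole. The fingers move at their own pace and stop on an object; the grip force is fixed at half the most. Time passes only in rows, so rows that do not move let the fingers close, or fill a call up. It gives the time, the measured TCP pose, the force and the opening at its end, in the units of the state.
- sense(): the state, without advancing time (a new reading comes with each control period).
- capture(name): name is "scene" or "top"; returns a dict with "color" (384x512x3 uint8, blue, green, red), "vertical_fov" (degrees; the focal length in pixels is half the picture's height over the tangent of half this angle, whatever the lens; pixels are square), "cx", "cy" (the principal point, pixels), "R" (3x3) and "t" (3): a world point X has camera coordinates R X + t. Camera axes: x right, y down, z forward; pixel columns grow to the right and rows downward; lengths in m; the calibration is good to about 2 mm. A picture is of the moment at which its call begins. There is no depth.
- finish_job(): hands the job in, once; it reports no verdict.
Trained networks look in the newest picture that a camera, given by its name, has taken for a name from the list of things; names that differ only in an ending like _2 or _b are one class to them, and where a whole thing is asked for, a point or a joint stands for the part that bears it (a point fixed in the world has none). Each returns a list of dicts, best first, with "p" (0 to 1); they miss things now and then, are a little off and sometimes report something else, mostly with a low value. They report only what shows in the picture. A call takes as long as a camera call. They do not tell look-alikes from the thing itself.
- find_in(camera, name): "xy" ([column, row] in pixels, amid what is visible of it).
The state is a dict: "time_s": time; "joints": joint angles; "joint_velocities": joint speeds; "effort": joint torques, N m; "tcp_pos": TCP position; "ee_rot": TCP orientation; "wrist_force": force on the tool from outside, world axes, zero at the start; "moment": the same for the moment, N m; "gripper_width": opening from 0.0 (shut) to 1.0 (fully open).
Only numpy, scipy, OpenCV 4.12 (cv2) and the standard library are available. Lean on these libraries where they do the work, as an engineer would, in place of code of your own. Each camera call takes 0.05 s, during which the arm holds its last target. There are 200 camera calls.

## Working session

There is one attempt and no reset: what is moved stays moved. The work goes in short steps, Python scripts to look and compute and a shell command to move; the robot and the scene stay as the last step left them, time stands still between calls to the robot, and variables do not carry over. Pictures are saved under pics/ and viewed, about 8 in all and at most 12, crops included, and the job is handed in when it is done.

```bash
mkdir -p pics; ls; cat > h.py <<'E'
import numpy as np, cv2
from station import sense, capture, find_in, finish_job
def K(c):
    f=c["color"].shape[0]/2/np.tan(np.radians(c["vertical_fov"])/2); return f,c["cx"],c["cy"]
def ray(c,px):
    f,cx,cy=K(c);R=np.array(c["R"]);t=np.array(c["t"])
    return -R.T@t, R.T@np.array([(px[0]-cx)/f,(px[1]-cy)/f,1])
def atz(c,px,z):
    o,d=ray(c,px); return o+d*(z-o[2])/d[2]
def proj(c,X):
    f,cx,cy=K(c);p=np.array(c["R"])@np.array(X)+np.array(c["t"]);return np.array([cx+f*p[0]/p[2],cy+f*p[1]/p[2]])
E
python3 - <<'E'
from h import *
np.set_printoptions(precision=3,suppress=True)
ims=[]
for n in("scene","top"):
    c=capture(n); cv2.imwrite(f"pics/{n}0.png",c["color"])
    print(n,K(c),(-np.array(c["R"]).T@np.array(c["t"])))
    for k,z in dict(collar=.079,screen_top=.093,dolly_grip=.07,dolly=.05,screen=.085,gate_grip=.05,old_screen=.01,flat_chisel=.007,point_chisel=.007,mallet=.03).items():
        try:
            for r in find_in(n,k)[:4]: print(k,np.round(r["xy"],1),round(r["p"],2),atz(c,r["xy"],z)[:2])
        except Exception as e: print(k,e)
s=sense();print(s["time_s"],s["ee_rot"],s["wrist_force"])
E
```

```text
pics
scene (np.float64(365.9548447396329), 253.10999063694274, 191.5653149802379) [0.914 0.334 1.017]
collar [272.9 254.7] 0.87 [0.59  0.173]
screen_top [258.9 232.3] 0.58 [0.563 0.108]
screen_top [222.9 218.6] 0.25 [0.587 0.002]
dolly_grip [155.  143.4] 0.98 [ 0.49  -0.354]
dolly_grip [226.6 148.9] 0.86 [ 0.373 -0.15 ]
dolly_grip [191.2 162.2] 0.59 [ 0.479 -0.209]
dolly [190.8 160.3] 0.71 [ 0.465 -0.227]
dolly [231.3 149.7] 0.7 [ 0.355 -0.145]
dolly [155.  144.2] 0.65 [ 0.484 -0.366]
screen [260.5 233.1] 0.74 [0.56  0.111]
gate_grip [290.2 266.5] 0.61 [0.581 0.226]
old_screen [158.2 199. ] 0.81 [ 0.621 -0.237]
flat_chisel [222.6 220.2] 0.7 [ 0.561 -0.027]
point_chisel [363.5 283.2] 0.59 [0.489 0.414]
point_chisel [271.1 254.5] 0.28 [0.568 0.156]
mallet [206.8 121.1] 0.69 [ 0.293 -0.302]
top (np.float64(476.5914979576413), 254.22756467995035, 188.50157530154067) [0.358 0.022 1.613]
collar [220.4 170. ] 0.58 [0.544 0.156]
collar [339.  147.4] 0.49 [ 0.618 -0.229]
screen_top [235.5 170.3] 0.81 [0.541 0.106]
dolly_grip [318.  232.9] 0.87 [ 0.342 -0.16 ]
dolly_grip [382.9 193.6] 0.83 [ 0.469 -0.37 ]
dolly_grip [343.5 199.7] 0.71 [ 0.449 -0.243]
dolly [337.7 199.3] 0.85 [ 0.451 -0.228]
dolly [380.5 196. ] 0.58 [ 0.462 -0.368]
screen [235.8 167.1] 0.92 [0.553 0.105]
gate_grip [201.6 166.9] 0.85 [0.558 0.22 ]
old_screen [337.6 147.5] 0.58 [ 0.63  -0.236]
flat_chisel [272.9 168.5] 0.84 [ 0.558 -0.016]
flat_chisel [341.6 198.1] 0.38 [ 0.458 -0.248]
point_chisel [147.6 185.9] 0.73 [0.498 0.409]
mallet [370.5 250.6] 0.76 [ 0.284 -0.337]
mallet [150.4 187.6] 0.67 [0.49  0.394]
mallet [275.4 170.8] 0.26 [ 0.547 -0.024]
1.1 [[-0.411 -0.912 -0.   ]
 [-0.912  0.411  0.   ]
 [-0.     0.    -1.   ]] [ 0.425 -1.172  0.112]
```

```bash
python3 - <<'E'
import cv2,numpy as np
s=cv2.imread("pics/scene0.png");t=cv2.imread("pics/top0.png")
a=cv2.resize(s[90:330,110:430],(800,600),interpolation=3);cv2.imwrite("pics/a.png",a)
b=cv2.resize(t[110:290,130:410],(800,514),interpolation=3);cv2.imwrite("pics/b.png",b)
E
```

```text
(no output)
```

View pics/a.png

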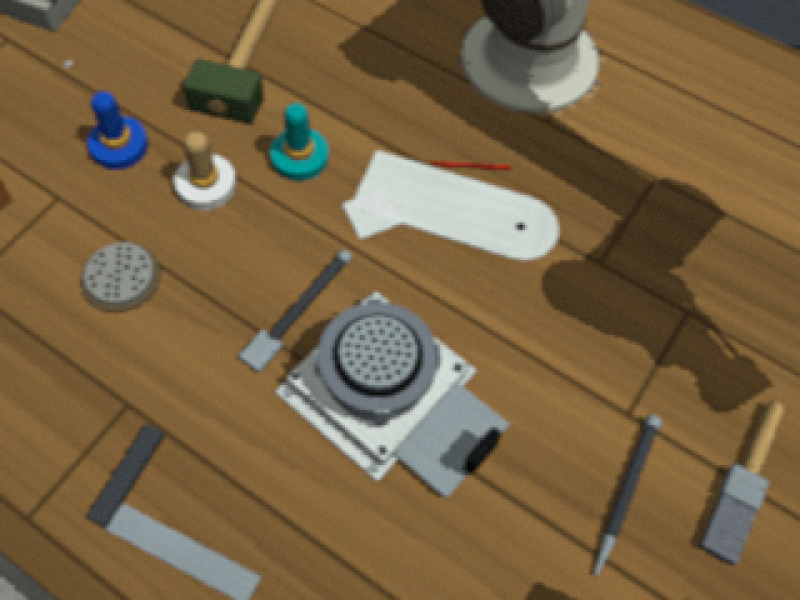

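View pics/b.png

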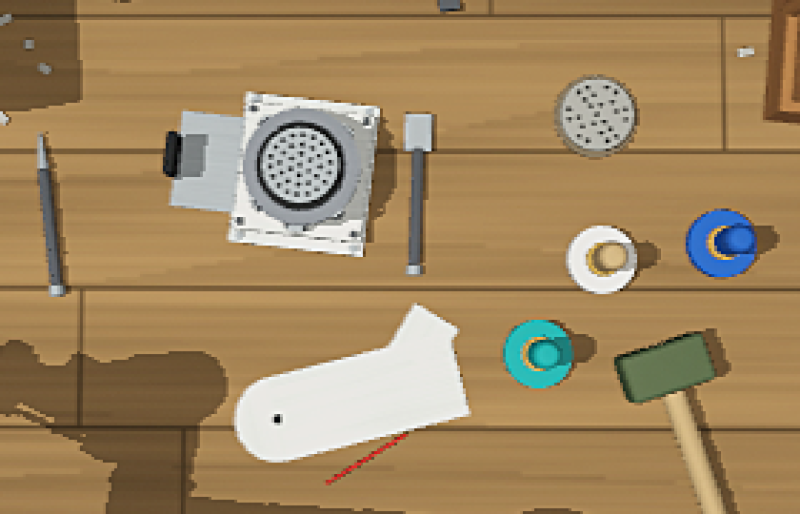

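The dolly-like things in crop a are blue (118,140), white with wooden grip (203,180) and turquoise (298,150). Only the white one fits: nylon head, brass ferrule, wooden grip. In the full pictures it is at scene ≈(191,162) and top ≈(341,199). The pick-up's gate points to world +y, shown left in the top view. Next I measure precisely, and enlarge the candidate once to confirm it.

```bash
cat > m.py <<'E'
from h import *
np.set_printoptions(precision=4,suppress=True)
def blob(mask,near):
    n,l,st,ce=cv2.connectedComponentsWithStats(mask.astype(np.uint8))
    ids=[i for i in range(1,n) if st[i,4]>40]
    i=min(ids,key=lambda i:np.hypot(*(ce[i]-near)))
    return (l==i).astype(np.uint8)
def ell(m):
    p=cv2.convexHull(max(cv2.findContours(m,0,1)[0],key=cv2.contourArea));return cv2.fitEllipse(p) if len(p)>5 else None
E
python3 - <<'E'
from m import *
out=[]
for n,dn,sn,gn in(("scene",(191,162),(260,232),(303,270)),("top",(340,200),(235,168),(190,164))):
    c=capture(n);im=c["color"];h=cv2.cvtColor(im,cv2.COLOR_BGR2HSV);v=h[...,2].astype(int);s=h[...,1]
    crop=lambda q,r:cv2.resize(im[q[1]-r:q[1]+r,q[0]-r:q[0]+r],(400,300 if 0 else 400),interpolation=cv2.INTER_CUBIC)
    out.append(np.hstack([crop(dn,28)[50:350],crop((sn[0]+gn[0])//2*np.array([1,0])+np.array([0,(sn[1]+gn[1])//2]) if 1 else sn,60)[50:350]]))
    d=blob((s<40)&(v>150),dn); e=ell(d);print(n,"head",e,atz(c,e[0],.018)[:2], d.sum())
    for z in (0.,.02):
        pass
    g=blob((v<60)&(np.hypot(*(np.indices(v.shape)[::-1]-np.array(gn)[:,None,None]))<16),gn)
    ys,xs=np.nonzero(g);print("grip",xs.mean(),ys.mean(),len(xs),atz(c,(xs.mean(),ys.mean()),.055)[:2])
    k=blob((v<50)&(np.hypot(*(np.indices(v.shape)[::-1]-np.array(sn)[:,None,None]))<34),sn)
    e=ell(k);print("black ring",e,k.sum(),atz(c,e[0],.082)[:2])
    # inner hat: hole of ring
    f=k.copy();cs,hi=cv2.findContours(k,cv2.RETR_CCOMP,1)
    ins=[q for q,w in zip(cs,hi[0]) if w[3]>=0 and cv2.contourArea(q)>200]
    for q in ins: e=cv2.fitEllipse(q);print("hat",e,atz(c,e[0],.093)[:2])
cv2.imwrite("pics/c.png",np.vstack(out))
E
```

```text
scene head ((191.5935821533203, 161.12132263183594), (19.117685317993164, 24.089149475097656), 81.93000030517578) [ 0.4513 -0.2408] 215
grip 302.08181818181816 270.0 110 [0.5729 0.2582]
black ring ((260.3089599609375, 232.72787475585938), (30.06051254272461, 33.91408157348633), 100.21543884277344) 103 [0.5578 0.1096]
top head ((340.0528564453125, 200.529052734375), (23.395740509033203, 24.129709243774414), 96.76753234863281) [ 0.4491 -0.2406] 313
grip 189.74666666666667 163.61333333333334 75 [0.5678 0.2592]
black ring ((234.62939453125, 167.58888244628906), (29.812467575073242, 30.295101165771484), 168.12139892578125) 118 [0.5514 0.1092]
```

View pics/c.png

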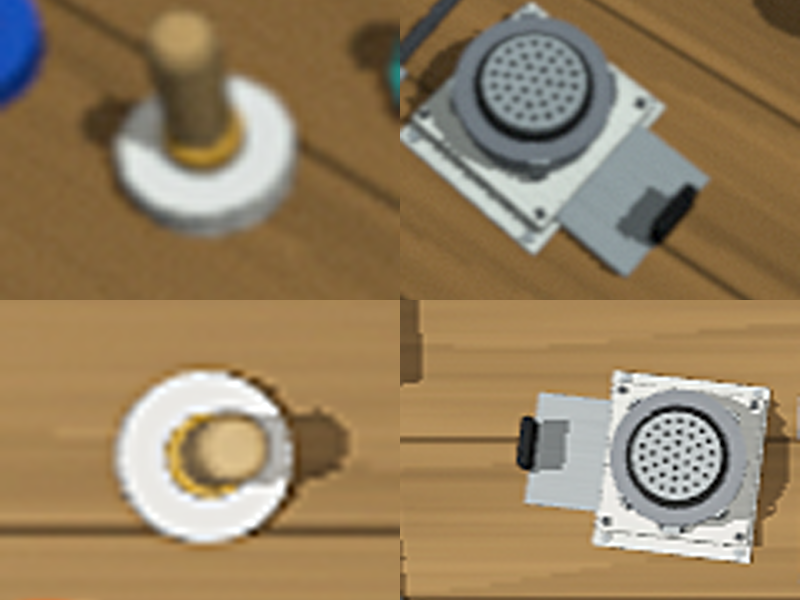

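White head, brass ferrule and wooden grip are confirmed: the crop shows the dolly upright in both views (scene head 191.6,161.1; top head 340.1,200.5). The screen centre differs by 6 mm between the cameras, so I refine it with projected-circle gradients.

```bash
cat >> m.py <<'E'
from scipy.optimize import minimize
def circfit(c,x0,circles,sign=None,span=.012,step=.0005):
    g=cv2.GaussianBlur(cv2.cvtColor(c["color"],6),(0,0),.7).astype(np.float32)
    a=np.linspace(0,2*np.pi,120,endpoint=False);u=np.c_[np.cos(a),np.sin(a),0*a]
    def samp(X):
        f,cx,cy=K(c);p=X@np.array(c["R"]).T+np.array(c["t"]);q=(p[:,:2]/p[:,2:]*f+[cx,cy]).astype(np.float32)
        return cv2.remap(g,q[:,:1].copy(),q[:,1:].copy(),1)[:,0]
    best=[]
    r=np.arange(-span,span+1e-9,step)
    for dx in r:
        for dy in r:
            C=np.array([x0[0]+dx,x0[1]+dy,0]);s=0
            for rad,z,sg in circles:
                P=C+[0,0,z]
                d=samp(P+u*(rad+.002))-samp(P+u*(rad-.002));s+=np.mean(d)*sg
            best.append((s,C[0],C[1]))
    return np.round(max(best),4)
E
python3 - <<'E'
from m import *
from station import capture
for n,pl in(("scene",(262,255)),("top",(236,169))):
    c=capture(n)
    print(n,"hat",circfit(c,(.554,.109),[(.043,.093,-1)]),"ring",circfit(c,(.554,.109),[(.050,.082,1)]),
      "collar in",circfit(c,(.554,.109),[(.0515,.079,1)]))
    print(" dollyhead",circfit(c,(.45,-.241),[(.04,.02,-1)]), "griptop",circfit(c,(.45,-.241),[(.0165,.104,-1)]))
    im=c["color"];h=cv2.cvtColor(im,cv2.COLOR_BGR2HSV);v=h[...,2].astype(int)
    if n=="top":
        m=blob((h[...,1]<30)&(v>185)&(np.hypot(*(np.indices(v.shape)[::-1]-np.array(pl)[:,None,None]))<40),pl)
        m=cv2.morphologyEx(m,cv2.MORPH_CLOSE,np.ones((3,3)))
        pts=max(cv2.findContours(m,0,1)[0],key=cv2.contourArea);r=cv2.minAreaRect(pts);B=cv2.boxPoints(r)
        print(r);W=np.array([atz(c,p,.01) for p in B]);print(W[:,:2]);d=np.diff(np.r_[W,W[:1]],axis=0);print(np.degrees(np.arctan2(d[:,1],d[:,0])),np.linalg.norm(d,axis=1))
E
```

```text
scene hat [46.7277  0.555   0.109 ] ring [28.0626  0.553   0.1075] collar in [33.3145  0.5515  0.1065]
 dollyhead [38.5223  0.451  -0.2415] griptop [16.3843  0.453  -0.2365]
top hat [87.364  0.551  0.109] ring [62.9682  0.5515  0.109 ] collar in [63.0186  0.552   0.109 ]
 dollyhead [60.3969  0.449  -0.241 ] griptop [21.9796  0.438  -0.249 ]
((234.5, 167.5), (25.0, 25.0), 90.0)
[[0.6035 0.1566]
 [0.6036 0.0716]
 [0.5183 0.0712]
 [0.5181 0.1558]]
[ -89.9418 -179.7388   90.104     0.5072] [0.085  0.0853 0.0846 0.0854]
```

```bash
python3 -m creep '[[0,0,0,0,0,-8.65,1],[0,0,0,0,0,-8.65,1],[55,-20,0,0,0,0,1],[55,-20,0,0,0,0,1],[55,-20,0,0,0,0,1],[55,-20,0,0,0,0,1],[55,-20,0,0,0,0,1],[55,-20,0,0,0,0,1],[55,-20,0,0,0,0,1],[55,-20,0,0,0,0,1]]'
python3 -m creep '[[55,-20,0,0,0,0,1],[55,-20,0,0,0,0,1],[55,-20,0,0,0,0,1],[55,-20,0,0,0,0,1],[55,-20,0,0,0,0,1],[55,-20,0,0,0,0,1],[0,0,0,0,0,0,1],[0,0,0,0,0,0,1],[0,0,0,0,0,0,1],[0,0,0,0,0,0,1]]'
cat > g.py <<'E'
import sys
from m import *
def go(x,y,z):
    s=sense();R=np.array(s["ee_rot"]);print("t",s["time_s"],"tcp",np.array(s["tcp_pos"]),"F",np.array(s["wrist_force"]),"w",s["gripper_width"])
    print("tool mm:",R.T@(np.array([x,y,z])-s["tcp_pos"])*1000,"xang",np.degrees(np.arctan2(R[1,0],R[0,0])),"tilt",np.degrees(np.arccos(-R[2,2])))
if __name__=="__main__": go(*map(float,sys.argv[1:]))
E
python3 g.py .45 -.241 .051
```

```text
time_s: 2.55
tcp_pos: [0.3625, 0.1118, 0.2028]
ee_rot: [[-0.121, -0.993, 0.001], [-0.993, 0.121, 0.001], [-0.001, -0.001, -1.0]]
wrist_force: [1.3, 0.7, -0.1]
gripper_width: 1.001
time_s: 3.8
tcp_pos: [0.4414, -0.2275, 0.2027]
ee_rot: [[-0.119, -0.993, 0.001], [-0.993, 0.119, -0.0], [-0.0, -0.001, -1.0]]
wrist_force: [0.4, -0.6, -0.3]
gripper_width: 0.998
t 3.8 tcp [ 0.4414 -0.2275  0.2027] F [ 0.3755 -0.5924 -0.2829] w 0.9975258555876123
tool mm: [ 12.3481 -10.0043 151.6816] xang -96.85904351641011 tilt 0.04554538171617748
```

```bash
python3 -m creep '[[12.3,-10,25,0,0,0,1],[0,0,25,0,0,0,1],[0,0,25,0,0,0,1],[0,0,25,0,0,0,1],[0,0,25,0,0,0,1],[0,0,16.7,0,0,0,1],[0,0,10,0,0,0,1],[0,0,0,0,0,0,1],[0,0,0,0,0,0,0],[0,0,0,0,0,0,0]]'
python3 -m creep '[[0,0,0,0,0,0,0],[0,0,0,0,0,0,0],[0,0,0,0,0,0,0],[0,0,0,0,0,0,0],[0,0,0,0,0,0,0],[0,0,0,0,0,0,0],[0,0,0,0,0,0,0],[0,0,0,0,0,0,0],[0,0,-25,0,0,0,0],[0,0,-25,0,0,0,0]]'
python3 g.py .552 .1085 .2
```

```text
time_s: 5.05
tcp_pos: [0.4503, -0.2421, 0.0513]
ee_rot: [[-0.121, -0.993, 0.002], [-0.993, 0.121, -0.0], [0.0, -0.002, -1.0]]
wrist_force: [0.7, 0.3, 0.3]
gripper_width: 0.854
time_s: 6.3
tcp_pos: [0.4487, -0.2415, 0.1001]
ee_rot: [[-0.122, -0.993, -0.003], [-0.993, 0.122, 0.001], [-0.001, 0.003, -1.0]]
wrist_force: [0.5, 0.0, -3.1]
gripper_width: 0.372
t 6.3 tcp [ 0.4487 -0.2415  0.1001] F [ 0.4657  0.0433 -3.14  ] w 0.37204438750845925
tool mm: [-360.0923  -59.499   -99.712 ] xang -97.00978349764824 tilt 0.16972069257693717
```

```bash
python3 -m creep '[[0,0,-30,0,0,0,0],[0,0,-30,0,0,0,0],[-20,-3.5,-30,0,0,0,0],[-40,-7,0,0,0,0,0],[-55,-9,0,0,0,0,0],[-55,-9,0,0,0,0,0],[-55,-9,0,0,0,0,0],[-55,-9,0,0,0,0,0],[-50,-8,0,0,0,0,0],[-30,-5,0,0,0,0,0]]'
python3 -m creep '[[0,0,0,0,0,0,0],[0,0,0,0,0,0,0],[0,0,0,0,0,0,0],[0,0,0,0,0,0,0],[0,0,0,0,0,0,0],[0,0,0,0,0,0,0],[0,0,0,0,0,0,0],[0,0,0,0,0,0,0],[0,0,0,0,0,0,0],[0,0,0,0,0,0,0]]'
python3 g.py .552 .1085 .15
python3 - <<'E'
from m import *
s=sense();p=np.array(s["tcp_pos"])
z=p[2]-.051
o=[]
for n in("scene","top"):
    c=capture(n);im=c["color"];q=proj(c,[p[0],p[1],z]).astype(int)
    print(n,"head top",circfit(c,p[:2],[(.04,z+.02,-1)],span=.015),"head bottom",circfit(c,p[:2],[(.04,z,-1)],span=.015))
    o.append(cv2.resize(im[q[1]-40:q[1]+40,q[0]-40:q[0]+40],(400,400),interpolation=2))
cv2.imwrite("pics/d.png",np.hstack(o))
E
```

```text
time_s: 7.55
tcp_pos: [0.552, 0.1105, 0.1893]
ee_rot: [[-0.12, -0.993, -0.002], [-0.993, 0.12, 0.0], [0.0, 0.002, -1.0]]
wrist_force: [0.7, -0.8, -2.5]
gripper_width: 0.371
time_s: 8.8
tcp_pos: [0.5526, 0.1081, 0.1905]
ee_rot: [[-0.121, -0.993, -0.0], [-0.993, 0.121, -0.0], [0.0, 0.0, -1.0]]
wrist_force: [-0.2, -0.4, -2.2]
gripper_width: 0.369
t 8.8 tcp [0.5526 0.1081 0.1905] F [-0.1742 -0.372  -2.2282] w 0.3693843429747153
tool mm: [-0.3627  0.5991 40.5312] xang -96.97735305285735 tilt 0.004934460701370559
scene head top [32.6611  0.5531  0.1086] head bottom [31.111   0.5456  0.1036]
top head top [35.2098  0.5411  0.1051] head bottom [34.825   0.5431  0.1061]
```

View pics/d.png

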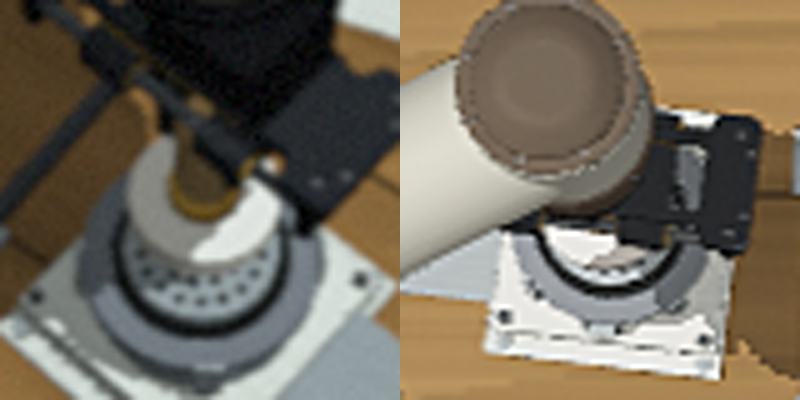

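The crop shows the dolly upright in the jaws and over the screen (scene crop head ≈(205,205), collar around it). The scene fit puts the head at (0.553,0.109). I lower it to contact.

```bash
python3 -m creep '[[-0.4,0.6,12,0,0,0,0],[0,0,12,0,0,0,0],[0,0,12,0,0,0,0],[0,0,4,0,0,0,0],[0,0,2,0,0,0,0],[0,0,2,0,0,0,0],[0,0,2,0,0,0,0],[0,0,1,0,0,0,0],[0,0,0,0,0,0,0],[0,0,0,0,0,0,0]]'
python3 g.py .552 .1085 .13
```

```text
time_s: 10.15
tcp_pos: [0.5521, 0.1086, 0.1437]
ee_rot: [[-0.122, -0.993, 0.0], [-0.993, 0.122, 0.0], [-0.0, -0.0, -1.0]]
wrist_force: [0.1, 0.3, -3.6]
gripper_width: 0.368
t 10.15 tcp [0.5521 0.1086 0.1437] F [ 0.1414  0.2712 -3.5976] w 0.36840880063356923
tool mm: [ 0.0594  0.0629 13.6725] xang -96.98072392560883 tilt 0.013456513029745723
```

```bash
python3 -m creep '[[0,0,1,0,0,0,0],[0,0,1,0,0,0,0],[0,0,1,0,0,0,0],[0,0,1,0,0,0,0],[0,0,1,0,0,0,0],[0,0,1,0,0,0,0],[0,0,0,0,0,0,0],[0,0,0,0,0,0,0],[0,0,0,0,0,0,0],[0,0,0,0,0,0,0]]'
python3 g.py .552 .1085 .13
```

```text
time_s: 11.4
tcp_pos: [0.554, 0.1085, 0.1413]
ee_rot: [[-0.12, -0.993, 0.006], [-0.993, 0.12, -0.0], [-0.001, -0.006, -1.0]]
wrist_force: [-1.7, -1.4, 11.1]
gripper_width: 0.37
t 11.4 tcp [0.554  0.1085 0.1413] F [-1.6636 -1.4142 11.1153] w 0.3701066100050103
tool mm: [ 0.2571  2.068  11.2826] xang -96.9034763332511 tilt 0.31995371324734206
```

```bash
python3 -m creep '[[0,0,1,0,0,0,0],[0,0,1,0,0,0,0],[0,0,1,0,0,0,0],[0,0,1,0,0,0,0],[0,0,1,0,0,0,0],[0,0,1,0,0,0,0],[0,0,1,0,0,0,0],[0,0,0,0,0,0,0],[0,0,0,0,0,0,0],[0,0,0,0,0,0,0]]'
python3 g.py .552 .1085 .13
```

```text
time_s: 12.65
tcp_pos: [0.552, 0.1088, 0.1308]
ee_rot: [[-0.121, -0.993, 0.0], [-0.993, 0.121, 0.0], [-0.0, -0.0, -1.0]]
wrist_force: [-1.9, 1.1, 4.8]
gripper_width: 0.371
t 12.65 tcp [0.552  0.1088 0.1308] F [-1.8979  1.1199  4.7705] w 0.370697218413953
tool mm: [ 0.2558 -0.02    0.829 ] xang -96.95808380699687 tilt 0.011767025492228519
```

Snapped through. I press a little further, to about 15 N, to confirm the dead stop.

```bash
python3 -m creep '[[0,0,1,0,0,0,0],[0,0,1,0,0,0,0],[0,0,1,0,0,0,0],[0,0,1,0,0,0,0],[0,0,0,0,0,0,0],[0,0,0,0,0,0,0],[0,0,0,0,0,0,0],[0,0,0,0,0,0,0],[0,0,0,0,0,0,0],[0,0,0,0,0,0,0]]'
python3 g.py .552 .1085 .13
```

```text
time_s: 13.9
tcp_pos: [0.5524, 0.1086, 0.1307]
ee_rot: [[-0.12, -0.993, 0.002], [-0.993, 0.12, -0.0], [-0.0, -0.003, -1.0]]
wrist_force: [-8.4, 0.5, 20.1]
gripper_width: 0.367
t 13.9 tcp [0.5524 0.1086 0.1307] F [-8.4428  0.4713 20.0952] w 0.36745762985946595
tool mm: [0.14   0.3501 0.6593] xang -96.88839210159384 tilt 0.14331457332250672
```

```bash
python3 -m creep '[[0,0,-4,0,0,0,0],[0,0,-20,0,0,0,0],[0,0,-40,0,0,0,0],[20,3.5,0,0,0,0,0],[50,8,0,0,0,0,0],[55,9,0,0,0,0,0],[55,9,0,0,0,0,0],[55,9,0,0,0,0,0],[55,9,0,0,0,0,0],[40,7,0,0,0,0,0]]'
python3 -m creep '[[30,4,0,0,0,0,0],[0,0,0,0,0,0,0],[0,0,0,0,0,0,0],[0,0,0,0,0,0,0],[0,0,0,0,0,0,0],[0,0,0,0,0,0,0],[0,0,0,0,0,0,0],[0,0,0,0,0,0,0],[0,0,0,0,0,0,0],[0,0,0,0,0,0,0]]'
python3 g.py .45 -.241 .0513
python3 - <<'E'
from m import *
o=[]
for n in("scene","top"):
    c=capture(n);im=c["color"];q=proj(c,[.552,.13,.079]).astype(int)
    for z in (.079,.093):print(n,z,"hat",circfit(c,(.552,.1085),[(.043,z,-1)]))
    o.append(cv2.resize(im[q[1]-40:q[1]+40,q[0]-40:q[0]+40],(400,400),interpolation=2))
cv2.imwrite("pics/e.png",np.hstack(o))
E
```

```text
time_s: 15.15
tcp_pos: [0.4548, -0.2142, 0.1881]
ee_rot: [[-0.124, -0.992, -0.005], [-0.992, 0.124, 0.001], [-0.001, 0.005, -1.0]]
wrist_force: [0.7, 0.1, -2.4]
gripper_width: 0.374
time_s: 16.4
tcp_pos: [0.4502, -0.2417, 0.1906]
ee_rot: [[-0.122, -0.993, 0.0], [-0.993, 0.122, -0.0], [0.0, -0.0, -1.0]]
wrist_force: [0.2, 1.2, -2.3]
gripper_width: 0.372
t 16.4 tcp [ 0.4502 -0.2417  0.1906] F [ 0.2078  1.2093 -2.2929] w 0.3717210115238969
tool mm: [ -0.7053   0.2744 139.2635] xang -96.98659535428848 tilt 0.0023045169537422566
scene 0.079 hat [51.3047  0.555   0.108 ]
scene 0.093 hat [50.0247  0.56    0.1115]
top 0.079 hat [85.8831  0.5525  0.109 ]
top 0.093 hat [83.6977  0.5505  0.108 ]
```

View pics/e.png

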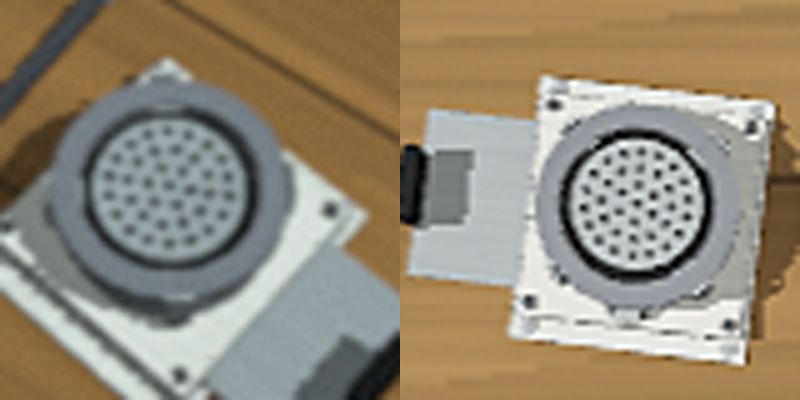

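The screen now sits sunk and concentric in the collar in both views (scene crop (170,185), top crop (637,207)). Its parallax fits z=0.079, not 0.093. Next I put the dolly down at its old place.

```bash
python3 -m creep '[[0,0,30,0,0,0,0],[0,0,30,0,0,0,0],[0,0,30,0,0,0,0],[0,0,25,0,0,0,0],[0,0,15,0,0,0,0],[0,0,6,0,0,0,0],[0,0,2,0,0,0,0],[0,0,0,0,0,0,0],[0,0,0,0,0,0,0],[0,0,0,0,0,0,0]]'
python3 g.py .45 -.241 .0513
```

```text
time_s: 17.75
tcp_pos: [0.4505, -0.2418, 0.053]
ee_rot: [[-0.121, -0.993, 0.001], [-0.993, 0.121, -0.0], [0.0, -0.001, -1.0]]
wrist_force: [-0.2, -0.2, -2.9]
gripper_width: 0.373
t 17.75 tcp [ 0.4505 -0.2418  0.053 ] F [-0.153  -0.1873 -2.8694] w 0.37269248558249746
tool mm: [-0.6937  0.5665  1.7229] xang -96.97720039363307 tilt 0.05769382811283005
```

```bash
python3 -m creep '[[0,0,0.6,0,0,0,0],[0,0,0.6,0,0,0,0],[0,0,0.6,0,0,0,0],[0,0,0.4,0,0,0,0],[0,0,0,0,0,0,0],[0,0,0,0,0,0,0],[0,0,0,0,0,0,0],[0,0,0,0,0,0,0],[0,0,0,0,0,0,0],[0,0,0,0,0,0,0]]'
python3 g.py .45 -.241 .0513
```

```text
time_s: 19.0
tcp_pos: [0.4501, -0.2419, 0.0518]
ee_rot: [[-0.121, -0.993, 0.0], [-0.993, 0.121, -0.001], [0.001, -0.0, -1.0]]
wrist_force: [-4.3, 1.0, 9.2]
gripper_width: 0.371
t 19.0 tcp [ 0.4501 -0.2419  0.0518] F [-4.3442  1.0464  9.2167] w 0.37105227662255524
tool mm: [-0.9298  0.197   0.526 ] xang -96.94178638440776 tilt 0.037298557465931095
```

```bash
python3 -m creep '[[0,0,-0.8,0,0,0,0],[0,0,0,0,0,0,0.5],[0,0,0,0,0,0,0.8],[0,0,0,0,0,0,1],[0,0,0,0,0,0,1],[0,0,0,0,0,0,1],[0,0,0,0,0,0,1],[0,0,-20,0,0,0,1],[0,0,-40,0,0,0,1],[0,0,-40,0,0,0,1]]'
python3 - <<'E'
from m import *
from g import go
for n in("top","scene"):
    c=capture(n);im=c["color"];v=cv2.cvtColor(im,cv2.COLOR_BGR2HSV)[...,2].astype(int)
    X=proj(c,[.5705,.2585,.055]);print(n,"pred",X)
    g=blob((v<60)&(np.hypot(*(np.indices(v.shape)[::-1]-X[:,None,None]))<14),X)
    ys,xs=np.nonzero(g);p=atz(c,(xs.mean(),ys.mean()),.055 if n=="scene" else .062);print(xs.mean(),ys.mean(),len(xs),p[:2],"s=",(p[:2]-[.552,.1085])@[.122,.9925],"lat",(p[:2]-[.552,.1085])@[.9925,-.122])
go(.570,.2585,.16)
E
```

```text
time_s: 20.25
tcp_pos: [0.4499, -0.2417, 0.1521]
ee_rot: [[-0.121, -0.993, -0.001], [-0.993, 0.121, 0.0], [0.0, 0.001, -1.0]]
wrist_force: [2.3, -0.1, -0.3]
gripper_width: 0.998
top pred [189.9627 162.7977]
189.72368421052633 163.55263157894737 76 [0.567  0.2582] s= 0.15040216123191827 lat -0.00333139428562745
scene pred [302.6462 269.375 ]
302.1284403669725 269.9908256880734 109 [0.5728 0.2582] s= 0.1511610823499632 lat 0.002361728668637051
t 20.35 tcp [ 0.4534 -0.2428  0.156 ] F [1.2356 0.688  0.8648] w 0.9974795274699466
tool mm: [-511.6477  -55.4064   -4.5197] xang -96.92443499202481 tilt 0.599157317766265
```

```bash
python3 -m creep '[[0,0,-20,0,0,0,1],[-30,-5,0,0,0,0,1],[-55,-6,0,0,0,0,1],[-55,-6,0,0,0,0,1],[-55,-6,0,0,0,0,1],[-55,-6,0,0,0,0,1],[-55,-6,0,0,0,0,1],[-55,-6,0,0,0,0,1],[-55,-6,0,0,0,0,1],[-55,-6,0,0,0,0,1]]'
python3 -m creep '[[-40,-5,0,0,0,0,1],[0,0,0,0,0,0,1],[0,0,0,0,0,0,1],[0,0,0,0,0,0,1],[0,0,0,0,0,0,1],[0,0,0,0,0,0,1],[0,0,0,0,0,0,1],[0,0,0,0,0,0,1],[0,0,0,0,0,0,1],[0,0,0,0,0,0,1]]'
python3 g.py .570 .258 .032
```

```text
time_s: 21.6
tcp_pos: [0.5597, 0.22, 0.1704]
ee_rot: [[-0.121, -0.993, -0.001], [-0.993, 0.121, -0.001], [0.001, 0.001, -1.0]]
wrist_force: [1.2, -0.6, -0.1]
gripper_width: 0.999
time_s: 22.85
tcp_pos: [0.5698, 0.2575, 0.1711]
ee_rot: [[-0.122, -0.993, -0.0], [-0.993, 0.122, -0.0], [0.0, 0.0, -1.0]]
wrist_force: [-0.0, 0.7, -0.2]
gripper_width: 0.998
t 22.85 tcp [0.5698 0.2575 0.1711] F [-0.0239  0.6737 -0.1755] w 0.9983087215020345
tool mm: [ -0.5631  -0.1863 139.114 ] xang -96.98012986892093 tilt 0.005789569157903119
```

```bash
python3 -m creep '[[-0.5,0,30,0,0,0,1],[0,0,30,0,0,0,1],[0,0,30,0,0,0,1],[0,0,22,0,0,0,1],[0,0,15,0,0,0,1],[0,0,10,0,0,0,1],[0,0,0,0,0,0,1],[0,0,0,0,0,0,1],[0,0,0,0,0,0,0],[0,0,0,0,0,0,0]]'
python3 g.py .570 .258 .034
python3 -m creep '[[0,0,0,0,0,0,0],[0,0,0,0,0,0,0],[0,0,0,0,0,0,0],[0,0,0,0,0,0,0],[0,0,0,0,0,0,0],[0,0,0,0,0,0,0],[0,0,0,0,0,0,0],[0,0,0,0,0,0,0],[0,0,0,0,0,0,0],[0,0,0,0,0,0,0]]'
python3 - <<'E'
from m import *
from g import go
go(.570,.258,.034)
p=np.array(sense()["tcp_pos"])[:2]-[.552,.1085];print("s",p@[.122,.9925],p@[.9925,-.122])
E
```

```text
time_s: 24.1
tcp_pos: [0.5701, 0.2581, 0.0347]
ee_rot: [[-0.122, -0.993, 0.001], [-0.993, 0.122, 0.001], [-0.001, -0.001, -1.0]]
wrist_force: [-0.1, 0.4, -0.3]
gripper_width: 0.852
t 24.1 tcp [0.5701 0.2581 0.0347] F [-0.0956  0.3662 -0.2564] w 0.851626806402457
tool mm: [0.1219 0.0516 0.7292] xang -96.98295871308527 tilt 0.0587580043632771
time_s: 25.35
tcp_pos: [0.5697, 0.2576, 0.0341]
ee_rot: [[-0.122, -0.993, -0.0], [-0.993, 0.122, -0.001], [0.001, 0.0, -1.0]]
wrist_force: [-0.7, -1.9, 0.4]
gripper_width: 0.156
t 25.35 tcp [0.5697 0.2576 0.0341] F [-0.681  -1.8892  0.3828] w 0.15602613243580282
tool mm: [-0.4063 -0.2344  0.1133] xang -96.9815651348865 tilt 0.03722930332310334
s 0.15016844934997714 -0.000608132569312513
```

```bash
python3 -m creep '[[-4,0,0,0,0,0,0],[-7,0,0,0,0,0,0],[-8,0,0,0,0,0,0],[-8,0,0,0,0,0,0],[-8,0,0,0,0,0,0],[-8,0,0,0,0,0,0],[-6,0,0,0,0,0,0],[-4,0,0,0,0,0,0],[0,0,0,0,0,0,0],[0,0,0,0,0,0,0]]'
python3 - <<'E'
from m import *
from g import go
go(.570,.258,.034)
p=np.array(sense()["tcp_pos"])[:2]-[.552,.1085];print("s",p@[.122,.9925],p@[.9925,-.122])
E
```

```text
time_s: 26.6
tcp_pos: [0.5756, 0.3087, 0.0341]
ee_rot: [[-0.122, -0.993, -0.002], [-0.993, 0.122, -0.003], [0.003, 0.002, -1.0]]
wrist_force: [-1.1, -6.1, 3.1]
gripper_width: 0.159
t 26.6 tcp [0.5756 0.3087 0.0341] F [-1.0786 -6.0756  3.1141] w 0.15889865522388344
tool mm: [51.0037 -0.6688  0.2721] xang -97.0003999459971 tilt 0.22849752898206757
s 0.20157745750311343 -0.0010488151806580625
```

```bash
python3 -m creep '[[-1,0,0,0,0,0,0],[-1,0,0,0,0,0,0],[-1,0,0,0,0,0,0],[0,0,0,0,0,0,0],[0,0,0,0,0,0,0],[0,0,0,0,0,0,0],[0,0,0,0,0,0,0],[0,0,0,0,0,0,0],[0,0,0,0,0,0,0],[0,0,0,0,0,0,0]]'
python3 - <<'E'
from m import *
p=np.array(sense()["tcp_pos"])[:2]-[.552,.1085];print("s",p@[.122,.9925])
o=[]
for n in("scene","top"):
    c=capture(n);im=c["color"];q=proj(c,[.557,.185,.02]).astype(int)
    o.append(cv2.resize(im[q[1]-25:q[1]+25,q[0]-25:q[0]+25],(400,400),interpolation=2))
cv2.imwrite("pics/f.png",np.hstack(o))
E
```

```text
time_s: 27.85
tcp_pos: [0.5758, 0.3112, 0.0341]
ee_rot: [[-0.122, -0.993, -0.003], [-0.993, 0.122, -0.004], [0.004, 0.002, -1.0]]
wrist_force: [-0.1, -7.3, 2.9]
gripper_width: 0.158
s 0.20409379259424162
```

View pics/f.png

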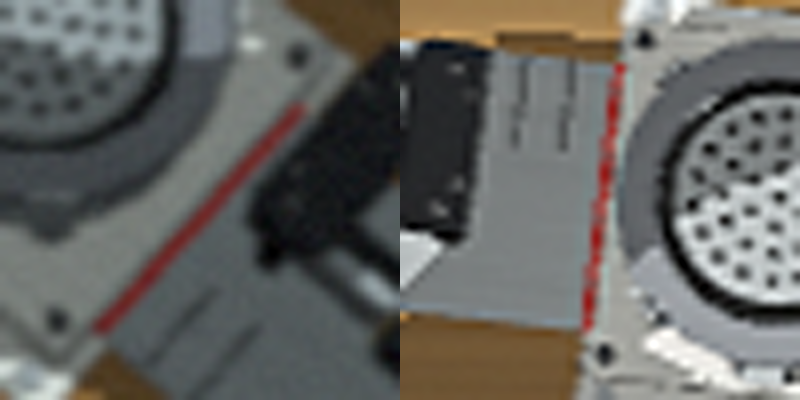

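The red line lies right at the gate body's edge in both views (scene crop (100,330)–(300,108), top crop (620,65)–(587,325)). TCP measurement gives about 59 mm. I relax the pull, release and retreat.

```bash
python3 -m creep '[[1.5,0,0,0,0,0,0],[0,0,0,0,0,0,0.4],[0,0,0,0,0,0,0.6],[0,0,0,0,0,0,0.8],[0,0,0,0,0,0,0.8],[0,0,0,0,0,0,0.8],[0,0,-15,0,0,0,0.8],[0,0,-30,0,0,0,0.8],[0,0,-40,0,0,0,0.8],[0,0,-40,0,0,0,0.8]]'
python3 -m creep '[[-40,0,-20,0,0,0,0.8],[-55,0,0,0,0,0,0.8],[-55,0,0,0,0,0,0.8],[-50,0,0,0,0,0,0.8],[0,0,0,0,0,0,0.8],[0,0,0,0,0,0,0.8],[0,0,0,0,0,0,0.8],[0,0,0,0,0,0,0.8],[0,0,0,0,0,0,0.8],[0,0,0,0,0,0,0.8]]'
python3 - <<'E'
from m import *
from g import go
go(.57,.3,.2)
o=[]
for n in("scene","top"):
    c=capture(n);im=c["color"];r=im.astype(int);red=(r[...,2]>r[...,1]+60)&(r[...,2]>r[...,0]+60)
    X=proj(c,[.562,.185,.019]);g=red&(np.hypot(*(np.indices(red.shape)[::-1]-X[:,None,None]))<22)
    ys,xs=np.nonzero(g);p=atz(c,(xs.mean(),ys.mean()),.019)[:2] if len(xs) else None
    print(n,"red s",None if p is None else (p-[.552,.1085])@[.122,.9925],len(xs))
    print(" hat",circfit(c,(.552,.1085),[(.043,.079,-1)])," dolly",circfit(c,(.45,-.242),[(.04,.02,-1)]))
    o.append(cv2.resize(im[100:300,110:376],(400,300),interpolation=2));q=proj(c,[.56,.18,.03]).astype(int)
    o.append(cv2.resize(im[q[1]-30:q[1]+30,q[0]-40:q[0]+40],(400,300),interpolation=2))
cv2.imwrite("pics/g.png",np.vstack([np.hstack(o[:2]),np.hstack(o[2:])]))
E
```

```text
time_s: 29.2
tcp_pos: [0.5766, 0.3121, 0.1617]
ee_rot: [[-0.121, -0.993, 0.001], [-0.993, 0.121, 0.001], [-0.001, -0.001, -1.0]]
wrist_force: [1.0, 1.4, 0.4]
gripper_width: 0.804
time_s: 30.45
tcp_pos: [0.6008, 0.5103, 0.1794]
ee_rot: [[-0.122, -0.993, 0.0], [-0.993, 0.122, 0.0], [-0.0, -0.0, -1.0]]
wrist_force: [1.1, 0.1, -0.6]
gripper_width: 0.801
t 30.45 tcp [0.6008 0.5103 0.1794] F [ 1.097   0.1027 -0.6177] w 0.8011983049719408
tool mm: [212.4471   4.9567 -20.6302] xang -97.00131046016973 tilt 0.010381278694455707
scene red s 0.07690167107630881 57
 hat [51.2448  0.555   0.108 ]  dolly [39.6749  0.4465 -0.24  ]
top red s 0.07830154245290157 42
 hat [86.9964  0.5525  0.109 ]  dolly [58.5934  0.4445 -0.2395]
```

View pics/g.png

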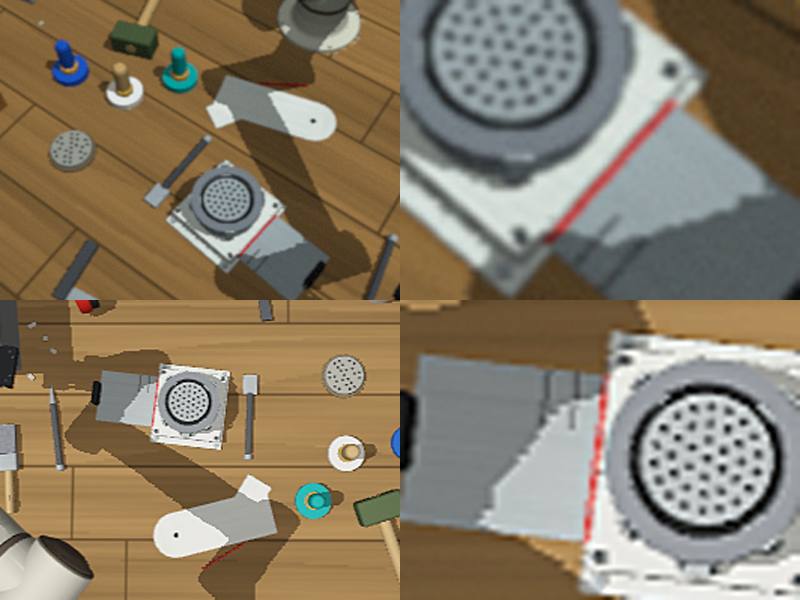

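The dolly stands upright (scene crop (124,85), top crop (346,452)), the screen is flush, and the red line is at the edge. The chisels, mallet and old screen are where they were, and the arm is clear. I hand the job in.

```bash
python3 -c "
from station import finish_job,sense
print(finish_job(),sense()['time_s'])"
```

```text
the job is handed in; nothing more can be done
the job is handed in; nothing more can be done
```

I pressed the intake screen home with the white, wood-gripped dolly, then drew the gate out to its red line. After the gate was released I handed the job in, at about 31 s. The station gives no verdict, so these are my own last checks:

- **Screen:** it snapped past the catches and stopped dead, holding the same height to 0.1 mm under 20 N, about 0.3 mm from flush going by the tool height. Both views afterwards show it sunk and centred in the collar.
- **Gate:** the tool position at the end of the pull puts it at about 59 mm. The red line's pixels put it about 2–3 mm past the body's edge. The two disagree slightly, but both are well within the 6 mm allowed.
- **Dolly:** it stands upright and released where it was first found. After I let go it measures about 4–6 mm from where I set it down.
- **Other things:** the chisels, mallet and old screen look unmoved in the last picture; I did not measure them again. The arm was clear of everything.
- **Measuring error:** the two cameras differed by 1–3 mm on the screen's centre.

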